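# Hang two hose collars on the bench hook, big one behind

## Task

Hang the two coloured hose collars on the steel hook by their big round holes: first the large blue one, then the small orange one in front of it, nearer the hook's tip. Leave both hanging straight and still, and leave the grey collar standing where it is.

Things in the scene. Friction and masses are not known exactly. Their poses are not given: they have to be found in the camera images.
- hook: Fixed hook stand: green base plate (170 x 130 x 12), post, level round steel arm 14 thick from the post's top along +x, pointing roughly to world -y. Origin: on the bench under the post's axis; z up. Arm top 210 above the bench, level from x = 10 to 155; then the tip bends up, ending at x = 179, 230 high. Nothing else rises above the arm. All in mm.
- blue_collar: Large blue plastic collar, 0.22 kg: upright loose block, 28 thick (x), 112 wide (y), 132 tall (z); round through hole 80 wide along x, centred 56 above the underside; 36 solid above the hole. Front and back alike. Origin: centre of underside, at bench level; 114 above the bench when hung. Its x lies roughly along world y at the start. All in mm.
- orange_collar: Small orange plastic collar, 0.15 kg: upright loose block, 28 thick (x), 92 wide (y), 114 tall (z); round through hole 64 wide along x, centred 46 above the underside; 36 solid above the hole. Front and back alike. Origin: centre of underside, at bench level; 132 above the bench when hung. Its x lies roughly along world y at the start. All in mm.
- grey_collar: Grey collar of exactly the blue one's shape and size, standing loose on the bench near the others; not to be used. Origin: centre of its underside.

How it is judged:
On the way:
1. the blue collar hangs from the hook's arm by its hole, let go, while the orange collar is not yet on the hook (x of blue_collar in the frame of hook between 0.005 and 0.158 m and y of blue_collar in the frame of hook between -0.03 and 0.03 m and z of blue_collar in the frame of hook between 0.099 and 0.126 m and angle between blue_collar's own z axis and vertical below 0.26 rad and contact force between blue_collar and hook above 0.3 N and contact force between blue_collar and the fingers below 0.1 N and contact force between orange_collar and hook below 0.05 N), for 0.2 s.
At the end, for the whole second after the job is handed in: Both collars hang by their holes from the arm between post and tip, blue nearer the post, orange nearer the tip, released and still (under 50 mm/s), upright within 15 degrees, origins within 30 mm of the arm's line sideways and -15 to +12 mm of their hanging heights (x of blue_collar in the frame of hook between 0.005 and 0.158 m and y of blue_collar in the frame of hook between -0.03 and 0.03 m and z of blue_collar in the frame of hook between 0.099 and 0.126 m and angle between each of blue_collar, orange_collar's own z axis and vertical below 0.26 rad and contact force between each of blue_collar, orange_collar and hook above 0.3 N and contact force between each of blue_collar, orange_collar and the fingers below 0.1 N and x of orange_collar in the frame of hook between 0.005 and 0.158 m and y of orange_collar in the frame of hook between -0.03 and 0.03 m and z of orange_collar in the frame of hook between 0.117 and 0.144 m and linear speed of each of blue_collar, orange_collar below 0.05 m/s and ((x of blue_collar in the frame of hook below 0.02 m and x of orange_collar in the frame of hook above 0.02 m) or (x of blue_collar in the frame of hook below 0.045 m and x of orange_collar in the frame of hook above 0.045 m) or (x of blue_collar in the frame of hook below 0.07 m and x of orange_collar in the frame of hook above 0.07 m) or (x of blue_collar in the frame of hook below 0.095 m and x of orange_collar in the frame of hook above 0.095 m) or (x of blue_collar in the frame of hook below 0.12 m and x of orange_collar in the frame of hook above 0.12 m) or (x of blue_collar in the frame of hook below 0.145 m and x of orange_collar in the frame of hook above 0.145 m))); the robot touches nothing.
It fails at once if the grey collar is moved more than 30 mm (distance of grey_collar from where it was at the start of the episode above 0.03 m).
It also fails if it takes over 64 s, if anything falls off the work surface, if the arm or the gripper's body presses on something with over 40 N, if the wrist force passes 120 N, or if a joint passes its speed limit or range.

## Robot

A 7-joint arm with a two-finger parallel gripper is mounted at the origin on the work surface. World frame = base frame: x ahead of the robot, y to its left, z up, the work surface at z = 0. Lengths are in m, angles in rad, forces in N, time in s.
With the tool pointing down it reaches from about 0.425 to 0.875 m from the base axis. Payload 4.7 kg.
Tool frame: the origin (TCP) lies at the very end of the fingers, on their centre line; the grasp point (between the pads) lies 19 mm behind it (arm.grip_point_offset is the distance from the TCP to the grasp point, in m); z points along the fingers, y is the direction in which the jaws open and shut (so a half turn about z gives the same grasp; the last joint's range is limited). The gripper opens to 87 mm and grips with 3 to 60 N. Pads are 19 mm wide; open, the fingers measure 117 mm over their backs; the gripper's body (75 mm by 190 mm) begins 51 mm behind the grasp point.
Start: joints at [1.196, 0.321, -0.07, 1.45, 0.023, 1.371, -0.057], TCP at [0.246, -0.602, 0.223] pointing down, gripper open.
Joint ranges: [-2.86, 2.86], [-0.3, 2.09], [-1.38, 1.24], [0.06, 2.45], [-1.56, 4.7], [0.09, 2.05], [-2.69, 2.69]. Speed limits (rad/s): [2.57, 2.57, 3.14, 3.14, 3.14, 3.14, 3.14].

## Interface

Orientations are given as a unit quaternion [w, x, y, z].
In Python, from workcell import arm gives the robot as it stands.
- The arm moves only by the tool jog_arm, never from a script. Its argument "targets" is a list of rows, each an object of numbers: "fingers": the gripper command: -1 is shut, 1 is fully open, values between are in proportion; "dx", "dy", "dz": the shift along the tool's x, y, z in mm; "rx", "ry", "rz": the turn, a rotation vector about the tool's x, y, z in degrees. In form: [{"fingers": .., "dx": .., "dy": .., "dz": .., "rx": .., "ry": .., "rz": ..}, ...]. A call has exactly 10 rows; each row is the pose to reach, as a shift and turn from the pose commanded when the call began, along the tool's axes at that moment; what a row does not reach only later rows make up. A row lasts 1/8 s, in which the tool goes at most 62.5 mm and 10.7 degrees, less where a joint would pass 70% of its speed; a pose out of reach is approached as far as the arm can. A call with a gripper value outside its range is refused whole. The fingers move at their own pace and stop on an object; "grip_force" is the grip in N (left out, the last holds). Time passes only in rows, so rows that repeat a pose let the fingers close, or fill a call up. It gives the time, the measured TCP pose, the force and the opening at its end, in the units of the state.
- arm.observe(): the state, without advancing time (a new reading comes with each control period).
- arm.camera(name): name is "scene" or "top" or "wrist"; returns a dict with "pixels" (384x512x3 uint8, red, green, blue), "fx", "fy", "cx", "cy" (pixels), "T" (4x4, takes a point from camera to world coordinates). Camera axes: x right, y down, z forward; pixel columns grow to the right and rows downward; lengths in m; the calibration is good to about 2 mm. The wrist camera is an equidistant fisheye: a pixel r from the principal point sees the ray r / f radians off the axis. A picture is of the moment at which its call begins. There is no depth.
- arm.close_job(): hands the job in, once; it reports no verdict.
The state is a dict: "time": time; "joint_positions": joint angles; "dq": joint speeds; "effort": joint torques, N m; "tool_pos": TCP position; "orientation": TCP orientation; "force": force on the tool from outside, world axes, zero at the start; "moment": the same for the moment, N m; "finger_gap": finger opening in m.
Only numpy, scipy, OpenCV 4.12 (cv2) and the standard library are available. Lean on these libraries where they do the work, as an engineer would, in place of code of your own. Each camera call takes 0.05 s, during which the arm holds its last target.

## Working session

There is one attempt and no reset: what is moved stays moved. The work goes in short steps, Python scripts to look and compute and a tool call to move; the robot and the scene stay as the last step left them, time stands still between calls to the robot, and variables do not carry over. Pictures are saved under pics/ and viewed, and the job is handed in when it is done.

Besides the shell and the picture viewer there is one more tool, called after "Call:" in YAML: its name, and indented under it one key for each argument. jog_arm: Moves the arm, as the interface text tells. Its arguments: {"type":"object","properties":{"targets":{"type":"array"},"grip_force":{"type":"number"}},"required":["targets"]}

```bash
mkdir -p pics; ls
cat > h.py <<'E'
import numpy as np,cv2
from workcell import arm
def snap(n,tag):
    c=arm.camera(n); cv2.imwrite(f'pics/{tag}.png',c['pixels'][:,:,::-1]); 
    np.savez(f'pics/{tag}.npz',**{k:c[k] for k in c}); return c
def ray(c,u,v):
    d=np.array([(u-c['cx'])/c['fx'],(v-c['cy'])/c['fy'],1.]); T=np.array(c['T']); return T[:3,3],T[:3,:3]@d
def atz(c,u,v,z):
    o,d=ray(c,u,v); return o+d*(z-o[2])/d[2]
def proj(c,p):
    T=np.array(c['T']); q=T[:3,:3].T@(np.array(p)-T[:3,3]); return c['fx']*q[0]/q[2]+c['cx'],c['fy']*q[1]/q[2]+c['cy']
E
python3 - <<'E'
from h import *
for n in ['scene','top']:
    c=snap(n,n+'0'); print(n,c['fx'],c['cx'],c['cy'],np.round(c['T'],3).tolist())
snap('wrist','wrist0')
print(arm.observe())
E
```

```text
pics
scene 427.2072681467445 256.31596155511437 186.31595721773542 [[0.774, 0.373, -0.512, 1.073], [0.633, -0.466, 0.618, -0.574], [-0.009, -0.802, -0.597, 0.629], [0.0, 0.0, 0.0, 1.0]]
top 386.2275053542162 257.4678819633465 197.36609731403132 [[-0.026, -0.985, 0.168, 0.403], [-1.0, 0.028, 0.009, 0.046], [-0.013, -0.168, -0.986, 0.858], [0.0, 0.0, 0.0, 1.0]]
{'time': 0.15, 'joint_positions': array([ 1.19609129,  0.32166171, -0.07007602,  1.45139061,  0.02260527,
        1.37080091, -0.05692533]), 'dq': array([ 0.00029043, -0.0014376 ,  0.00102166, -0.00308711,  0.00080855,
       -0.00088895, -0.00083519]), 'effort': array([ 5.47269137e-04, -4.91796148e+01, -4.04389920e-01, -3.12876856e+01,
       -6.40220521e-02,  4.03709547e-02,  1.33996987e-04]), 'tool_pos': array([ 0.24619585, -0.60111978,  0.22170895]), 'orientation': array([-7.12682550e-04,  9.81163800e-01,  1.93176226e-01, -1.88254826e-04]), 'force': array([ 0.27896472,  0.23017643, -0.64124573]), 'moment': array([ 0.04946714, -0.04265496,  0.0010768 ]), 'finger_gap': 0.08647914452628833}
```

View pics/scene0.png

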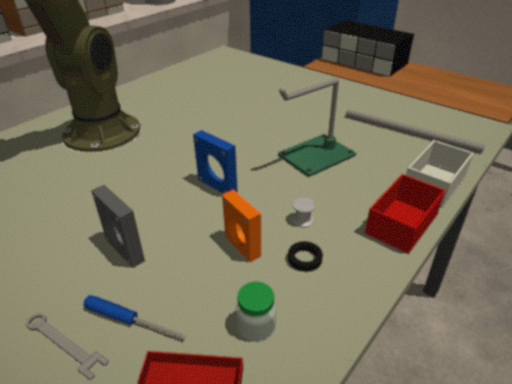

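View pics/top0.png

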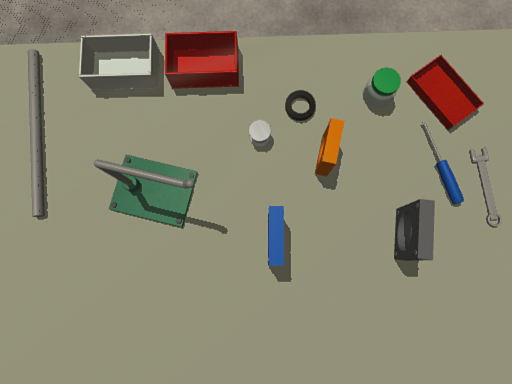

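View pics/wrist0.png

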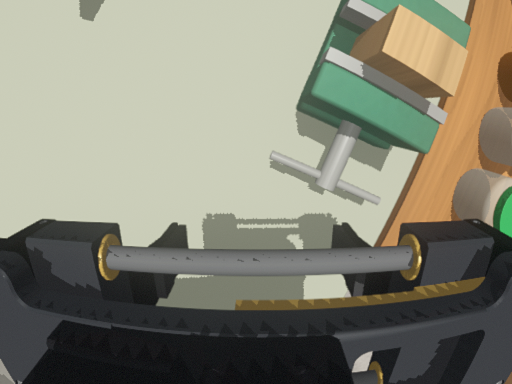

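Scene view shows blue collar (~215,162), orange (~242,225), grey (~118,225) and hook (arm tip ~285,95). Top view shows the same from above; wrist view shows nothing relevant. Enlarging.

Run:
```python
import cv2
a=cv2.imread('pics/top0.png')
cv2.imwrite('pics/t_a.png',cv2.resize(a[140:240,85:215],None,fx=6,fy=6,interpolation=cv2.INTER_CUBIC)[:600])
cv2.imwrite('pics/t_b.png',cv2.resize(a[110:275,250:360],None,fx=3.6,fy=3.6,interpolation=cv2.INTER_CUBIC))
s=cv2.imread('pics/scene0.png')
cv2.imwrite('pics/s_a.png',cv2.resize(s[70:180,265:365],None,fx=5,fy=5,interpolation=cv2.INTER_CUBIC))
cv2.imwrite('pics/s_b.png',cv2.resize(s[120:270,180:280],None,fx=4,fy=4,interpolation=cv2.INTER_CUBIC))
```

```text
(no output)
```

View pics/t_a.png

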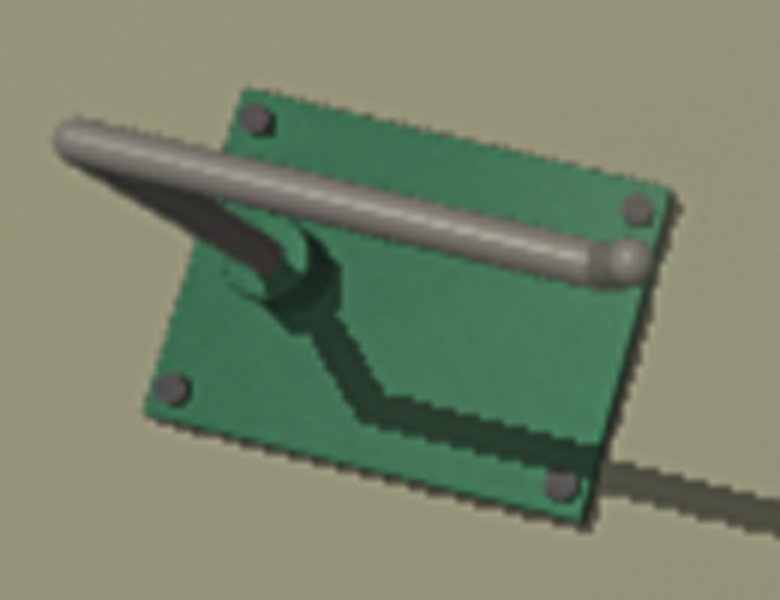

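View pics/t_b.png

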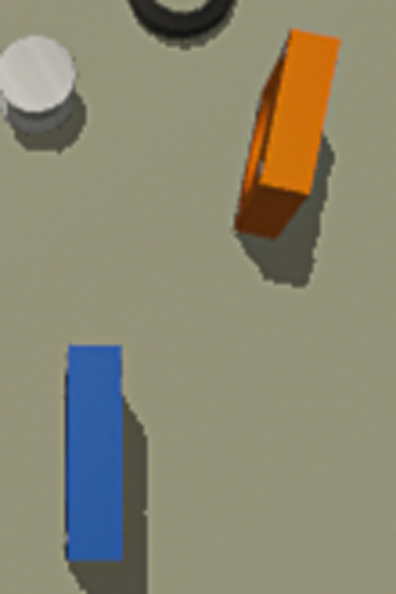

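View pics/s_a.png

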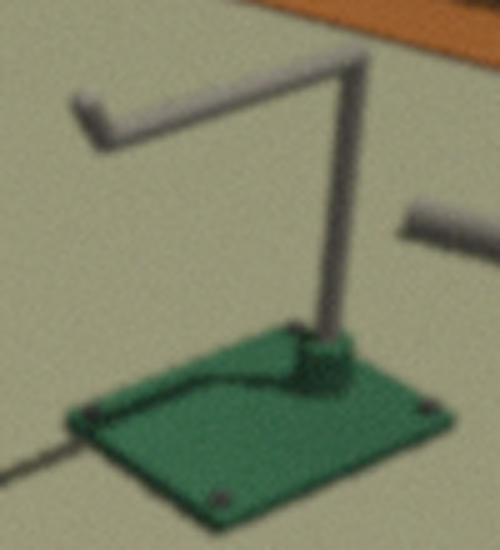

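View pics/s_b.png

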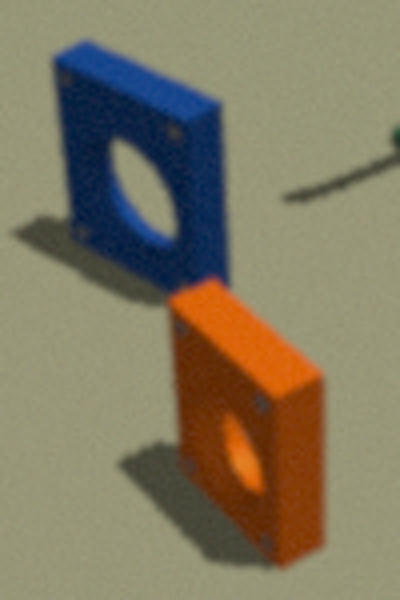

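```bash
cat > c.py <<'E'
from h import *
c=np.load('pics/top0.npz'); s=np.load('pics/scene0.npz')
B=[(69,346),(122,346),(122,560),(69,560)];O=[(292,29),(340,38),(308,194),(261,184)]
def quad(P,z):
    P=[atz(c,u/3.6+250-.4,v/3.6+110-.4,z)[:2] for u,v in P]; P=np.array(P)
    print(np.round(P,3).tolist(),'ctr',P.mean(0).round(4),'edges',[round(np.linalg.norm(P[i]-P[i-1])*1000) for i in range(4)])
    d=(P[2]+P[3]-P[0]-P[1]); print('long dir angle deg',np.degrees(np.arctan2(d[1],d[0])))
quad(B,.132);quad(O,.114)
f=lambda u,v,z:atz(c,u/6+85-.4,v/6+140-.4,z)
a,b,t=f(75,138,.203),f(598,258,.203),f(630,260,.230)
print(a,b,t); d=b-a; print('len',np.linalg.norm(d),'yaw',np.degrees(np.arctan2(d[1],d[0])))
# base plate corners z=.012
Q=np.array([f(u,v,.012)[:2] for u,v in [(247,92),(675,195),(587,520),(150,412)]])
print(Q.round(3),[np.linalg.norm(Q[i]-Q[i-1]).round(3) for i in range(4)],Q.mean(0)); e=Q[1]-Q[0]+Q[2]-Q[3]; print(np.degrees(np.arctan2(e[1],e[0])))
# check in scene: project axis
for p in [a,b,t]: 
    u=proj(s,p); print('scene crop',(u[0]-265)*5,(u[1]-70)*5)
E
python3 c.py
```

```text
[[0.51, 0.032], [0.509, 0.004], [0.398, 0.008], [0.399, 0.035]] ctr [0.4542 0.0196] edges [111, 28, 111, 27]
long dir angle deg 178.03559936526432
[[0.689, -0.099], [0.683, -0.126], [0.593, -0.103], [0.6, -0.077]] ctr [ 0.6413 -0.1013] edges [92, 27, 92, 26]
long dir angle deg 165.7025567002343
[0.58469502 0.33219988 0.203     ] [0.54432538 0.17843011 0.203     ] [0.53767475 0.16407805 0.23      ]
len 0.15898065763454686 yaw -104.71007146197131
[[0.654 0.351]
 [0.609 0.188]
 [0.487 0.22 ]
 [0.532 0.383]] [np.float64(0.126), np.float64(0.169), np.float64(0.126), np.float64(0.169)] [0.57053565 0.28561986]
-105.37689708423422
scene crop 357.5709047889674 54.39586417032693
scene crop 110.19823162729921 137.08837742575653
scene crop 81.70375279659424 88.72337198396629
```

```bash
cat >> h.py <<'E'
from scipy.spatial.transform import Rotation as Ro
def go(p,yaw,k=None):
    s=arm.observe() ; w=s['orientation']; R=Ro.from_quat([w[1],w[2],w[3],w[0]])
    t=np.radians(yaw); X=np.array([np.cos(t),np.sin(t),0]);Z=np.array([0,0,-1.]);Y=np.cross(Z,X)
    G=Ro.from_matrix(np.array([X,Y,Z]).T)
    d=R.inv().apply(np.array(p)-s['tool_pos'])*1000; r=(R.inv()*G).as_rotvec(degrees=True)
    x=R.as_matrix()[:,0]
    print('t',round(s['time'],2),'pos',s['tool_pos'].round(4),'yaw',np.degrees(np.arctan2(x[1],x[0])).round(2),'F',s['force'].round(2),'gap',s['finger_gap'].round(4),'D',d.round(1),'R',r.round(1),'q',s['joint_positions'].round(2))
u=np.array([np.cos(np.radians(-105)),np.sin(np.radians(-105)),0])
def hk(x,z): return np.array([.5842,.329,0])+x*u+np.array([0,0,z])
E
python3 -c "
from h import *
go([.49,-.3,.24],-2); go([.4542,.0196,.222],-2); print(hk(230,0) if 0 else hk(.23,.25))"
```

```text
Traceback (most recent call last):
  File "h.py", line 19, in go
    print('t',round(s['time'],2),'pos',s['tool_pos'].round(4),'yaw',np.degrees(np.arctan2(x[1],x[0])).round(2),'F',s['force'].round(2),'gap',s['finger_gap'].round(4),'D',d.round(1),'R',r.round(1),'q',s['joint_positions'].round(2))
                                                                                                                                             ^^^^^^^^^^^^^^^^^^^^^
AttributeError: 'float' object has no attribute 'round'
```

```bash
sed -i "s/s\['finger_gap'\].round(4)/round(s['finger_gap'],4)/" h.py
python3 -c "
from h import *
go([.49,-.3,.24],-2); go([.4542,.0196,.222],-2); print(hk(.23,.25))"
```

```text
t 0.15 pos [ 0.2462 -0.6011  0.2217] yaw 22.28 F [ 0.28  0.23 -0.64] gap 0.0865 D [ 339.8 -186.3  -18. ] R [-0.1  0.  24.3] q [ 1.2   0.32 -0.07  1.45  0.02  1.37 -0.06]
t 0.15 pos [ 0.2462 -0.6011  0.2217] yaw 22.28 F [ 0.28  0.23 -0.64] gap 0.0865 D [ 4.278e+02 -4.955e+02  4.000e-01] R [-0.1  0.  24.3] q [ 1.2   0.32 -0.07  1.45  0.02  1.37 -0.06]
[0.52467162 0.10683706 0.25      ]
```

Call:
jog_arm:
  targets:
    - {"fingers": 1,"dx": 42,"dy": -23,"dz": -3,"rx": 0,"ry": 0,"rz": 3}
    - {"fingers": 1,"dx": 85,"dy": -47,"dz": -5,"rx": 0,"ry": 0,"rz": 6}
    - {"fingers": 1,"dx": 128,"dy": -70,"dz": -8,"rx": 0,"ry": 0,"rz": 9}
    - {"fingers": 1,"dx": 170,"dy": -93,"dz": -10,"rx": 0,"ry": 0,"rz": 12}
    - {"fingers": 1,"dx": 212,"dy": -116,"dz": -12,"rx": 0,"ry": 0,"rz": 15}
    - {"fingers": 1,"dx": 255,"dy": -140,"dz": -14,"rx": 0,"ry": 0,"rz": 18}
    - {"fingers": 1,"dx": 298,"dy": -163,"dz": -16,"rx": 0,"ry": 0,"rz": 21}
    - {"fingers": 1,"dx": 340,"dy": -186,"dz": -18,"rx": 0,"ry": 0,"rz": 24}
    - {"fingers": 1,"dx": 362,"dy": -236,"dz": -14,"rx": 0,"ry": 0,"rz": 24}
    - {"fingers": 1,"dx": 376,"dy": -290,"dz": -10,"rx": 0,"ry": 0,"rz": 24}
  grip_force: 30

```text
time: 1.4
tool_pos: [0.4848, -0.1884, 0.232]
orientation: [-0.0, 1.0, -0.015, -0.0]
force: [0.4, 1.5, 0.2]
finger_gap: 0.0868
```

```bash
python3 -c "
from h import *
go([.4542,.0196,.18],-2)"
```

```text
t 1.4 pos [ 0.4848 -0.1884  0.232 ] yaw -1.67 F [0.44 1.48 0.21] gap 0.0868 D [ -36.6 -207.    52.1] R [-0.   0.   0.3] q [ 0.66  0.06 -0.36  1.75  0.02  1.34 -1.3 ]
```

Call:
jog_arm:
  targets:
    - {"fingers": 1,"dx": -7,"dy": -41,"dz": 5,"rx": 0,"ry": 0,"rz": 0}
    - {"fingers": 1,"dx": -15,"dy": -83,"dz": 10,"rx": 0,"ry": 0,"rz": 0}
    - {"fingers": 1,"dx": -22,"dy": -124,"dz": 15,"rx": 0,"ry": 0,"rz": 0}
    - {"fingers": 1,"dx": -29,"dy": -166,"dz": 25,"rx": 0,"ry": 0,"rz": 0}
    - {"fingers": 1,"dx": -36,"dy": -206,"dz": 45,"rx": 0,"ry": 0,"rz": 0}
    - {"fingers": 1,"dx": -36,"dy": -206,"dz": 62,"rx": 0,"ry": 0,"rz": 0}
    - {"fingers": 1,"dx": -36,"dy": -206,"dz": 72,"rx": 0,"ry": 0,"rz": 0}
    - {"fingers": 1,"dx": -36,"dy": -206,"dz": 72,"rx": 0,"ry": 0,"rz": 0}
    - {"fingers": 1,"dx": -36,"dy": -206,"dz": 72,"rx": 0,"ry": 0,"rz": 0}
    - {"fingers": 1,"dx": -36,"dy": -206,"dz": 72,"rx": 0,"ry": 0,"rz": 0}

```text
time: 2.65
tool_pos: [0.4551, 0.0159, 0.1611]
orientation: [0.0, 1.0, -0.016, 0.001]
force: [-0.6, -0.2, 0.3]
finger_gap: 0.0868
```

```bash
python3 -c "
from h import *
go([.4542,.0196,.1],-2); snap('wrist','w1');snap('scene','s1')
a=cv2.imread('pics/s1.png');b=cv2.imread('pics/w1.png');cv2.imwrite('pics/m1.png',np.hstack([cv2.resize(a[60:240,130:330],(400,360)),cv2.resize(b,(400,300))[:,:].copy() if 0 else cv2.resize(b,(400,360))]))"
```

```text
t 2.65 pos [0.4551 0.0159 0.1611] yaw -1.78 F [-0.64 -0.22  0.33] gap 0.0868 D [-1.1 -3.7 61.1] R [ 0.  -0.1  0.2] q [ 0.48 -0.04 -0.56  1.98 -0.02  1.2  -1.67]
```

View pics/m1.png

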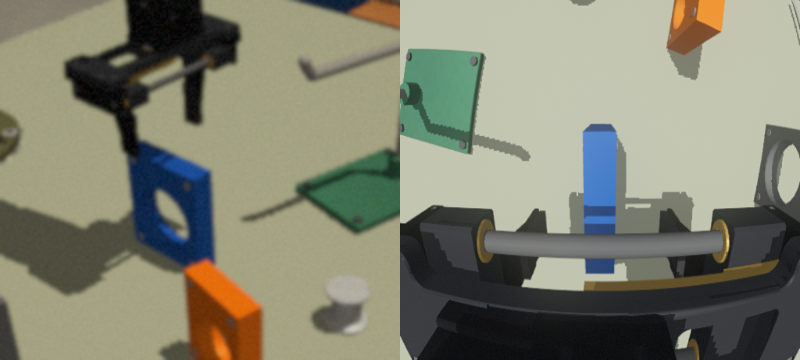

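The collar's top (wrist, x≈600) is centred between the fingers (bar centre ≈603). Descend and close.

Call:
jog_arm:
  targets:
    - {"fingers": 1,"dx": -1,"dy": -4,"dz": 25,"rx": 0,"ry": 0,"rz": 0}
    - {"fingers": 1,"dx": -1,"dy": -4,"dz": 50,"rx": 0,"ry": 0,"rz": 0}
    - {"fingers": 1,"dx": -1,"dy": -4,"dz": 61,"rx": 0,"ry": 0,"rz": 0}
    - {"fingers": 1,"dx": -1,"dy": -4,"dz": 61,"rx": 0,"ry": 0,"rz": 0}
    - {"fingers": -1,"dx": -1,"dy": -4,"dz": 61,"rx": 0,"ry": 0,"rz": 0}
    - {"fingers": -1,"dx": -1,"dy": -4,"dz": 61,"rx": 0,"ry": 0,"rz": 0}
    - {"fingers": -1,"dx": -1,"dy": -4,"dz": 61,"rx": 0,"ry": 0,"rz": 0}
    - {"fingers": -1,"dx": -1,"dy": -4,"dz": 61,"rx": 0,"ry": 0,"rz": 0}
    - {"fingers": -1,"dx": -1,"dy": -4,"dz": 61,"rx": 0,"ry": 0,"rz": 0}
    - {"fingers": -1,"dx": -1,"dy": -4,"dz": 61,"rx": 0,"ry": 0,"rz": 0}
  grip_force: 30

```text
time: 4.0
tool_pos: [0.4537, 0.0204, 0.0995]
orientation: [0.0, 1.0, -0.015, 0.0]
force: [-0.4, 0.0, -0.7]
finger_gap: 0.0349
```

```bash
python3 -c "
from h import *
go([.4542,.0196,.1],-2);go(hk(.24,.256),-15)"
```

```text
t 4.0 pos [0.4537 0.0204 0.0995] yaw -1.72 F [-0.38  0.01 -0.69] gap 0.0349 D [ 0.5  0.8 -0.5] R [ 0.  -0.   0.3] q [ 0.47  0.03 -0.58  2.05  0.02  1.06 -1.72]
t 4.0 pos [0.4537 0.0204 0.0995] yaw -1.72 F [-0.38  0.01 -0.69] gap 0.0349 D [  66.   -78.8 -156.5] R [ 0.  -0.  13.3] q [ 0.47  0.03 -0.58  2.05  0.02  1.06 -1.72]
```

Call:
jog_arm:
  targets:
    - {"fingers": -1,"dx": 0,"dy": 0,"dz": 0,"rx": 0,"ry": 0,"rz": 0}
    - {"fingers": -1,"dx": 0,"dy": 0,"dz": 0,"rx": 0,"ry": 0,"rz": 0}
    - {"fingers": -1,"dx": 0,"dy": 0,"dz": 0,"rx": 0,"ry": 0,"rz": 0}
    - {"fingers": -1,"dx": 0,"dy": 0,"dz": -10,"rx": 0,"ry": 0,"rz": 0}
    - {"fingers": -1,"dx": 0,"dy": 0,"dz": -35,"rx": 0,"ry": 0,"rz": 2}
    - {"fingers": -1,"dx": 10,"dy": -10,"dz": -65,"rx": 0,"ry": 0,"rz": 5}
    - {"fingers": -1,"dx": 25,"dy": -30,"dz": -95,"rx": 0,"ry": 0,"rz": 8}
    - {"fingers": -1,"dx": 42,"dy": -52,"dz": -125,"rx": 0,"ry": 0,"rz": 11}
    - {"fingers": -1,"dx": 58,"dy": -70,"dz": -145,"rx": 0,"ry": 0,"rz": 13}
    - {"fingers": -1,"dx": 66,"dy": -79,"dz": -155,"rx": 0,"ry": 0,"rz": 13}

```text
time: 5.25
tool_pos: [0.5228, 0.0986, 0.256]
orientation: [-0.0, 0.992, -0.127, 0.001]
force: [-0.7, -0.7, -2.0]
finger_gap: 0.0276
```

```bash
python3 -c "
from h import *
go(hk(.24,.256),-15); snap('wrist','w2');snap('scene','s2');snap('top','t2')
a=cv2.imread('pics/s2.png');b=cv2.imread('pics/t2.png');cv2.imwrite('pics/m2.png',np.hstack([cv2.resize(a[20:220,150:370],(400,364)),cv2.resize(b[100:282,80:280],(400,364))]))
go(hk(.24,.256),-15)"
```

```text
t 5.25 pos [0.5228 0.0986 0.256 ] yaw -14.62 F [-0.75 -0.75 -1.97] gap 0.0276 D [-0.4  1.6 -0. ] R [-0.1 -0.1  0.4] q [ 0.38  0.09 -0.65  1.67  0.06  1.39 -2.11]
t 5.4 pos [0.5217 0.0974 0.2542] yaw -14.66 F [ 0.44 -0.25 -2.55] gap 0.0275 D [ 0.4  0.1 -1.8] R [0.  0.1 0.3] q [ 0.38  0.09 -0.65  1.68  0.06  1.39 -2.1 ]
```

View pics/m2.png

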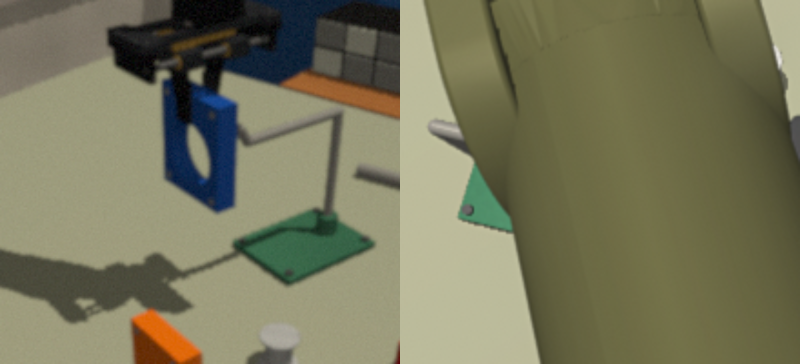

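View pics/w2.png

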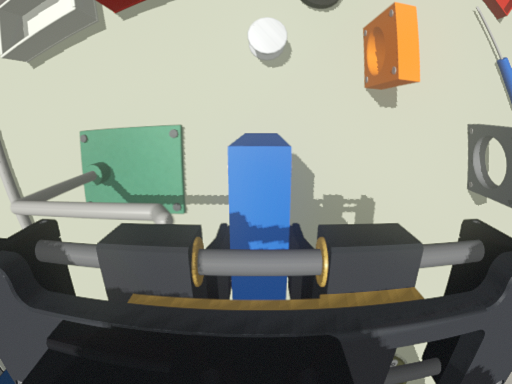

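```bash
python3 -c "
from h import *
go(hk(.03,.256),-15);c=np.load('pics/s2.npz')
for p in [hk(.24,.256-.1-.004+.06-.004),hk(.24,.156),hk(.24,.288)]:
  q=proj(c,p);print((q[0]-150)*400/220,(q[1]-20)*1.82)"
```

```text
t 5.4 pos [0.5217 0.0974 0.2542] yaw -14.66 F [ 0.44 -0.25 -2.55] gap 0.0275 D [   1.7 -209.9   -1.9] R [0.  0.1 0.3] q [ 0.38  0.09 -0.65  1.68  0.06  1.39 -2.1 ]
195.3520456421122 154.7551442390295
195.65057497292318 192.55445040694116
194.85260119915316 91.51628807041203
```

Call:
jog_arm:
  targets:
    - {"fingers": -1,"dx": 0,"dy": -20,"dz": -2,"rx": 0,"ry": 0,"rz": 0}
    - {"fingers": -1,"dx": 0,"dy": -45,"dz": -2,"rx": 0,"ry": 0,"rz": 0.3}
    - {"fingers": -1,"dx": 1,"dy": -70,"dz": -2,"rx": 0,"ry": 0,"rz": 0.3}
    - {"fingers": -1,"dx": 1,"dy": -95,"dz": -2,"rx": 0,"ry": 0,"rz": 0.3}
    - {"fingers": -1,"dx": 1,"dy": -120,"dz": -2,"rx": 0,"ry": 0,"rz": 0.3}
    - {"fingers": -1,"dx": 1,"dy": -145,"dz": -2,"rx": 0,"ry": 0,"rz": 0.3}
    - {"fingers": -1,"dx": 2,"dy": -170,"dz": -2,"rx": 0,"ry": 0,"rz": 0.3}
    - {"fingers": -1,"dx": 2,"dy": -192,"dz": -2,"rx": 0,"ry": 0,"rz": 0.3}
    - {"fingers": -1,"dx": 2,"dy": -207,"dz": -2,"rx": 0,"ry": 0,"rz": 0.3}
    - {"fingers": -1,"dx": 2,"dy": -210,"dz": -2,"rx": 0,"ry": 0,"rz": 0.3}

```text
time: 6.65
tool_pos: [0.5768, 0.3001, 0.2556]
orientation: [0.001, 0.991, -0.13, -0.001]
force: [0.0, 0.2, -2.0]
finger_gap: 0.0278
```

```bash
python3 -c "
from h import *
snap('scene','s3');snap('wrist','w3')
a=cv2.imread('pics/s3.png');b=cv2.imread('pics/w3.png');cv2.imwrite('pics/m3.png',np.hstack([cv2.resize(a[20:220,200:420],(400,364)),cv2.resize(b,(400,364))]))
go(hk(.03,.214),-15)"
```

```text
t 6.75 pos [0.5772 0.2992 0.2561] yaw -15.03 F [ 0.23  0.24 -1.73] gap 0.0277 D [-1.  -0.6 42.1] R [ 0.1  0.  -0. ] q [ 0.02  0.4  -0.73  1.38  0.26  1.47 -2.53]
```

View pics/m3.png

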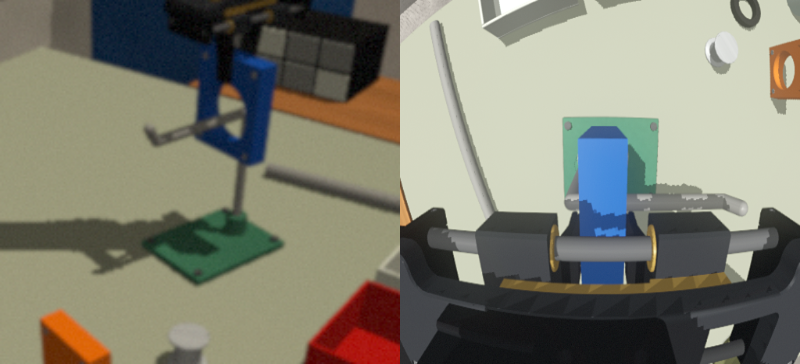

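The hook arm passes through the blue hole. Lowering.

Call:
jog_arm:
  targets:
    - {"fingers": -1,"dx": -1,"dy": 0,"dz": 10,"rx": 0,"ry": 0,"rz": 0}
    - {"fingers": -1,"dx": -1,"dy": 0,"dz": 22,"rx": 0,"ry": 0,"rz": 0}
    - {"fingers": -1,"dx": -1,"dy": 0,"dz": 32,"rx": 0,"ry": 0,"rz": 0}
    - {"fingers": -1,"dx": -1,"dy": 0,"dz": 37,"rx": 0,"ry": 0,"rz": 0}
    - {"fingers": -1,"dx": -1,"dy": 0,"dz": 39,"rx": 0,"ry": 0,"rz": 0}
    - {"fingers": -1,"dx": -1,"dy": 0,"dz": 40,"rx": 0,"ry": 0,"rz": 0}
    - {"fingers": -1,"dx": -1,"dy": 0,"dz": 41,"rx": 0,"ry": 0,"rz": 0}
    - {"fingers": -1,"dx": -1,"dy": 0,"dz": 41,"rx": 0,"ry": 0,"rz": 0}
    - {"fingers": -1,"dx": -1,"dy": 0,"dz": 41,"rx": 0,"ry": 0,"rz": 0}
    - {"fingers": -1,"dx": -1,"dy": 0,"dz": 41,"rx": 0,"ry": 0,"rz": 0}

```text
time: 8.0
tool_pos: [0.5764, 0.3003, 0.2156]
orientation: [-0.0, 0.991, -0.131, 0.0]
force: [-0.5, 0.5, -1.9]
finger_gap: 0.0278
```

```bash
python3 -c "
from h import *
go(hk(.03,.214),-15)"
```

```text
t 8.0 pos [0.5764 0.3003 0.2156] yaw -15.02 F [-0.45  0.5  -1.9 ] gap 0.0278 D [0.1 0.2 1.6] R [-0. -0. -0.] q [ 0.02  0.41 -0.73  1.44  0.27  1.39 -2.54]
```

Call:
jog_arm:
  targets:
    - {"fingers": -1,"dx": 0,"dy": 0,"dz": 1,"rx": 0,"ry": 0,"rz": 0}
    - {"fingers": -1,"dx": 0,"dy": 0,"dz": 1,"rx": 0,"ry": 0,"rz": 0}
    - {"fingers": -1,"dx": 0,"dy": 0,"dz": 1,"rx": 0,"ry": 0,"rz": 0}
    - {"fingers": -1,"dx": 0,"dy": 0,"dz": 2,"rx": 0,"ry": 0,"rz": 0}
    - {"fingers": -1,"dx": 0,"dy": 0,"dz": 2,"rx": 0,"ry": 0,"rz": 0}
    - {"fingers": -1,"dx": 0,"dy": 0,"dz": 2,"rx": 0,"ry": 0,"rz": 0}
    - {"fingers": -1,"dx": 0,"dy": 0,"dz": 2,"rx": 0,"ry": 0,"rz": 0}
    - {"fingers": -1,"dx": 0,"dy": 0,"dz": 2,"rx": 0,"ry": 0,"rz": 0}
    - {"fingers": -1,"dx": 0,"dy": 0,"dz": 2,"rx": 0,"ry": 0,"rz": 0}
    - {"fingers": -1,"dx": 0,"dy": 0,"dz": 2,"rx": 0,"ry": 0,"rz": 0}

```text
time: 9.25
tool_pos: [0.5764, 0.3002, 0.2135]
orientation: [0.0, 0.991, -0.131, 0.0]
force: [0.1, 1.2, -1.3]
finger_gap: 0.0279
```

```bash
python3 -c "
from h import *
go(hk(.03,.214),-15)"
```

```text
t 9.25 pos [0.5764 0.3002 0.2135] yaw -15.03 F [ 0.14  1.22 -1.25] gap 0.0279 D [ 0.1  0.2 -0.5] R [ 0. -0. -0.] q [ 0.02  0.41 -0.73  1.44  0.27  1.39 -2.54]
```

Call:
jog_arm:
  targets:
    - {"fingers": -1,"dx": 0,"dy": 0,"dz": 1,"rx": 0,"ry": 0,"rz": 0}
    - {"fingers": -1,"dx": 0,"dy": 0,"dz": 1,"rx": 0,"ry": 0,"rz": 0}
    - {"fingers": -0.3,"dx": 0,"dy": 0,"dz": 1,"rx": 0,"ry": 0,"rz": 0}
    - {"fingers": 0,"dx": 0,"dy": 0,"dz": 1,"rx": 0,"ry": 0,"rz": 0}
    - {"fingers": 0.15,"dx": 0,"dy": 0,"dz": 1,"rx": 0,"ry": 0,"rz": 0}
    - {"fingers": 0.15,"dx": 0,"dy": 0,"dz": 1,"rx": 0,"ry": 0,"rz": 0}
    - {"fingers": 0.15,"dx": 0,"dy": 0,"dz": 1,"rx": 0,"ry": 0,"rz": 0}
    - {"fingers": 0.15,"dx": 0,"dy": 0,"dz": 1,"rx": 0,"ry": 0,"rz": 0}
    - {"fingers": 0.15,"dx": 0,"dy": 0,"dz": 1,"rx": 0,"ry": 0,"rz": 0}
    - {"fingers": 0.15,"dx": 0,"dy": 0,"dz": 1,"rx": 0,"ry": 0,"rz": 0}

```text
time: 10.5
tool_pos: [0.5764, 0.3002, 0.2125]
orientation: [0.0, 0.991, -0.131, -0.0]
force: [-0.3, 0.2, 0.2]
finger_gap: 0.0497
```

```bash
python3 -c "
from h import *
snap('scene','s4');snap('wrist','w4')
a=cv2.imread('pics/s4.png');b=cv2.imread('pics/w4.png');cv2.imwrite('pics/m4.png',np.hstack([cv2.resize(a[20:220,200:420],(400,364)),cv2.resize(b,(400,364))]))
go([.64,-.1,.3],-14.3)"
```

```text
t 10.6 pos [0.5764 0.3002 0.2125] yaw -15.02 F [-0.64  0.34  0.04] gap 0.0502 D [165.2 370.  -87.5] R [ 0.   0.  -0.7] q [ 0.02  0.41 -0.73  1.45  0.27  1.39 -2.54]
```

View pics/m4.png

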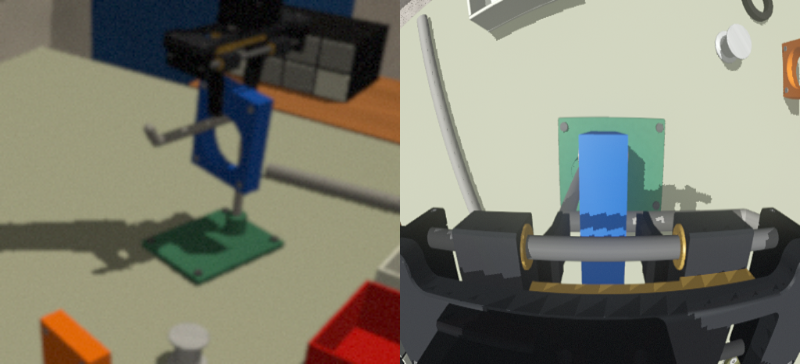

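Blue is hanging upright on the arm, fingers free. Up and on to orange.

Call:
jog_arm:
  targets:
    - {"fingers": 0.15,"dx": 0,"dy": 0,"dz": -20,"rx": 0,"ry": 0,"rz": 0}
    - {"fingers": 0.15,"dx": 0,"dy": 0,"dz": -45,"rx": 0,"ry": 0,"rz": 0}
    - {"fingers": 0.15,"dx": 0,"dy": 0,"dz": -70,"rx": 0,"ry": 0,"rz": 0}
    - {"fingers": 0.15,"dx": 5,"dy": 15,"dz": -88,"rx": 0,"ry": 0,"rz": 0}
    - {"fingers": 1,"dx": 24,"dy": 60,"dz": -88,"rx": 0,"ry": 0,"rz": 0}
    - {"fingers": 1,"dx": 46,"dy": 108,"dz": -88,"rx": 0,"ry": 0,"rz": 0}
    - {"fingers": 1,"dx": 70,"dy": 160,"dz": -88,"rx": 0,"ry": 0,"rz": -0.7}
    - {"fingers": 1,"dx": 94,"dy": 212,"dz": -88,"rx": 0,"ry": 0,"rz": -0.7}
    - {"fingers": 1,"dx": 118,"dy": 264,"dz": -80,"rx": 0,"ry": 0,"rz": -0.7}
    - {"fingers": 1,"dx": 142,"dy": 316,"dz": -70,"rx": 0,"ry": 0,"rz": -0.7}

```text
time: 11.85
tool_pos: [0.6316, -0.0451, 0.2836]
orientation: [0.0, 0.992, -0.125, 0.001]
force: [1.7, -0.4, -0.2]
finger_gap: 0.0864
```

```bash
python3 -c "
from h import *
go([.6413,-.1013,.16],-14.3)"
```

```text
t 11.85 pos [ 0.6316 -0.0451  0.2836] yaw -14.4 F [ 1.73 -0.39 -0.22] gap 0.0864 D [ 23.2  52.  123.7] R [ 0.  -0.1 -0.1] q [ 0.49  0.32 -0.6   1.39  0.18  1.49 -1.92]
```

Call:
jog_arm:
  targets:
    - {"fingers": 1,"dx": 14,"dy": 30,"dz": 20,"rx": 0,"ry": 0,"rz": 0}
    - {"fingers": 1,"dx": 23,"dy": 51,"dz": 50,"rx": 0,"ry": 0,"rz": 0}
    - {"fingers": 1,"dx": 23,"dy": 51,"dz": 85,"rx": 0,"ry": 0,"rz": 0}
    - {"fingers": 1,"dx": 23,"dy": 51,"dz": 110,"rx": 0,"ry": 0,"rz": 0}
    - {"fingers": 1,"dx": 23,"dy": 51,"dz": 124,"rx": 0,"ry": 0,"rz": 0}
    - {"fingers": 1,"dx": 23,"dy": 51,"dz": 124,"rx": 0,"ry": 0,"rz": 0}
    - {"fingers": 1,"dx": 23,"dy": 51,"dz": 124,"rx": 0,"ry": 0,"rz": 0}
    - {"fingers": 1,"dx": 23,"dy": 51,"dz": 124,"rx": 0,"ry": 0,"rz": 0}
    - {"fingers": 1,"dx": 23,"dy": 51,"dz": 124,"rx": 0,"ry": 0,"rz": 0}
    - {"fingers": 1,"dx": 23,"dy": 51,"dz": 124,"rx": 0,"ry": 0,"rz": 0}

```text
time: 13.1
tool_pos: [0.6414, -0.0968, 0.1589]
orientation: [0.0, 0.992, -0.125, 0.0]
force: [0.2, 0.4, 0.3]
finger_gap: 0.087
```

```bash
python3 -c "
from h import *
snap('scene','s5');snap('wrist','w5')
a=cv2.imread('pics/s5.png');b=cv2.imread('pics/w5.png');cv2.imwrite('pics/m5.png',np.hstack([cv2.resize(a[60:280,150:370],(400,400)),cv2.resize(b,(400,400))]))
go([.6413,-.1013,.082],-14.3)"
```

```text
t 13.2 pos [ 0.6414 -0.0968  0.1587] yaw -14.32 F [-0.14 -0.27 -0.26] gap 0.0869 D [ 1.   4.3 76.7] R [ 0. -0. -0.] q [ 0.54  0.41 -0.56  1.52  0.22  1.28 -1.87]
```

View pics/m5.png

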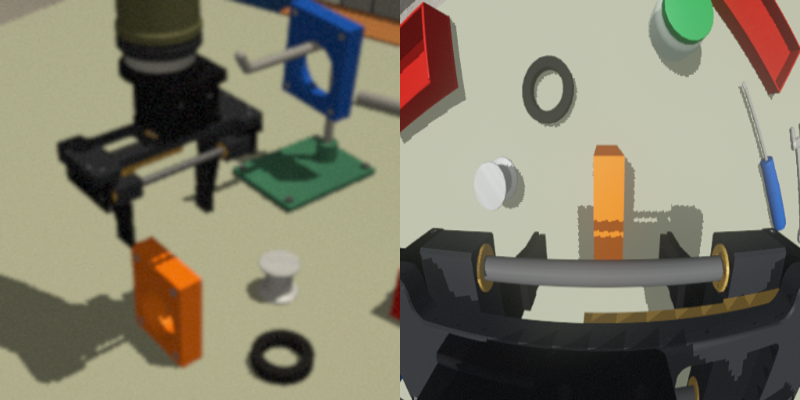

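Blue hangs well; orange's top (wrist x≈609) is aligned, ~4 mm off centre, as computed. Descend and grip.

Call:
jog_arm:
  targets:
    - {"fingers": 1,"dx": 1,"dy": 4,"dz": 30,"rx": 0,"ry": 0,"rz": 0}
    - {"fingers": 1,"dx": 1,"dy": 4,"dz": 60,"rx": 0,"ry": 0,"rz": 0}
    - {"fingers": 0.4,"dx": 1,"dy": 4,"dz": 76,"rx": 0,"ry": 0,"rz": 0}
    - {"fingers": 0,"dx": 1,"dy": 4,"dz": 76,"rx": 0,"ry": 0,"rz": 0}
    - {"fingers": -1,"dx": 1,"dy": 4,"dz": 76,"rx": 0,"ry": 0,"rz": 0}
    - {"fingers": -1,"dx": 1,"dy": 4,"dz": 76,"rx": 0,"ry": 0,"rz": 0}
    - {"fingers": -1,"dx": 1,"dy": 4,"dz": 76,"rx": 0,"ry": 0,"rz": 0}
    - {"fingers": -1,"dx": 1,"dy": 4,"dz": 76,"rx": 0,"ry": 0,"rz": 0}
    - {"fingers": -1,"dx": 1,"dy": 4,"dz": 76,"rx": 0,"ry": 0,"rz": 0}
    - {"fingers": -1,"dx": 1,"dy": 4,"dz": 76,"rx": 0,"ry": 0,"rz": 0}

```text
time: 14.45
tool_pos: [0.6413, -0.1011, 0.0827]
orientation: [0.0, 0.992, -0.125, 0.0]
force: [-0.5, 0.7, 0.9]
finger_gap: 0.0274
```

```bash
python3 -c "
from h import *
go([.6413,-.1013,.082],-14.3);go(hk(.25,.25),-15)"
```

```text
t 14.45 pos [ 0.6413 -0.1011  0.0827] yaw -14.33 F [-0.48  0.69  0.89] gap 0.0274 D [0.  0.2 0.7] R [ 0. -0. -0.] q [ 0.53  0.47 -0.54  1.6   0.26  1.14 -1.89]
t 14.45 pos [ 0.6413 -0.1011  0.0827] yaw -14.33 F [-0.48  0.69  0.89] gap 0.0274 D [-164.7 -152.6 -167.4] R [ 0.  -0.   0.7] q [ 0.53  0.47 -0.54  1.6   0.26  1.14 -1.89]
```

Call:
jog_arm:
  targets:
    - {"fingers": -1,"dx": 0,"dy": 0,"dz": -10,"rx": 0,"ry": 0,"rz": 0}
    - {"fingers": -1,"dx": 0,"dy": 0,"dz": -40,"rx": 0,"ry": 0,"rz": 0}
    - {"fingers": -1,"dx": -12,"dy": -10,"dz": -75,"rx": 0,"ry": 0,"rz": 0}
    - {"fingers": -1,"dx": -38,"dy": -35,"dz": -110,"rx": 0,"ry": 0,"rz": 0}
    - {"fingers": -1,"dx": -68,"dy": -63,"dz": -140,"rx": 0,"ry": 0,"rz": 0}
    - {"fingers": -1,"dx": -100,"dy": -93,"dz": -160,"rx": 0,"ry": 0,"rz": 0.7}
    - {"fingers": -1,"dx": -130,"dy": -120,"dz": -168,"rx": 0,"ry": 0,"rz": 0.7}
    - {"fingers": -1,"dx": -152,"dy": -142,"dz": -168,"rx": 0,"ry": 0,"rz": 0.7}
    - {"fingers": -1,"dx": -165,"dy": -152,"dz": -168,"rx": 0,"ry": 0,"rz": 0.7}
    - {"fingers": -1,"dx": -165,"dy": -152,"dz": -168,"rx": 0,"ry": 0,"rz": 0.7}

```text
time: 15.7
tool_pos: [0.5187, 0.0876, 0.2508]
orientation: [0.0, 0.992, -0.13, 0.0]
force: [0.8, -0.4, -1.1]
finger_gap: 0.0277
```

```bash
python3 -c "
from h import *
c=snap('scene','s6');snap('wrist','w6')
a=cv2.imread('pics/s6.png');b=cv2.imread('pics/w6.png');cv2.imwrite('pics/m6.png',np.hstack([cv2.resize(a[20:220,150:370],(400,364)),cv2.resize(b,(400,364))]))
go(hk(.11,.2515),-15)
for z in [.046,.0,.114]:
  q=proj(c,hk(.25,.169+z));print((q[0]-150)*400/220,(q[1]-20)*1.82)"
```

```text
t 15.8 pos [0.5196 0.0855 0.2504] yaw -15.12 F [-0.01 -0.43 -1.98] gap 0.0277 D [  -0.9 -141.9   -1.2] R [ 0.  -0.  -0.1] q [ 0.45  0.09 -0.7   1.69  0.06  1.38 -2.09]
188.60819906703182 151.64984176591676
189.0671031510802 185.60445617891176
187.8784839749541 97.65774310281415
```

View pics/m6.png

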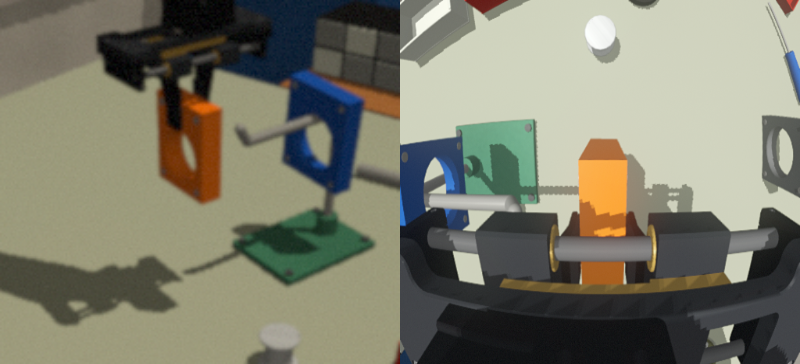

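Orange upright, hole centred near (190,152) as projected. Thread it.

Call:
jog_arm:
  targets:
    - {"fingers": -1,"dx": -1,"dy": -12,"dz": -1,"rx": 0,"ry": 0,"rz": 0}
    - {"fingers": -1,"dx": -1,"dy": -30,"dz": -1,"rx": 0,"ry": 0,"rz": 0}
    - {"fingers": -1,"dx": -1,"dy": -48,"dz": -1,"rx": 0,"ry": 0,"rz": 0}
    - {"fingers": -1,"dx": -1,"dy": -66,"dz": -1,"rx": 0,"ry": 0,"rz": 0}
    - {"fingers": -1,"dx": -1,"dy": -84,"dz": -1,"rx": 0,"ry": 0,"rz": 0}
    - {"fingers": -1,"dx": -1,"dy": -102,"dz": -1,"rx": 0,"ry": 0,"rz": 0}
    - {"fingers": -1,"dx": -1,"dy": -120,"dz": -1,"rx": 0,"ry": 0,"rz": 0}
    - {"fingers": -1,"dx": -1,"dy": -135,"dz": -1,"rx": 0,"ry": 0,"rz": 0}
    - {"fingers": -1,"dx": -1,"dy": -142,"dz": -1,"rx": 0,"ry": 0,"rz": 0}
    - {"fingers": -1,"dx": -1,"dy": -142,"dz": -1,"rx": 0,"ry": 0,"rz": 0}

```text
time: 17.05
tool_pos: [0.5549, 0.2248, 0.2513]
orientation: [-0.0, 0.991, -0.13, -0.0]
force: [-0.1, 0.0, -1.3]
finger_gap: 0.0277
```

```bash
python3 -c "
from h import *
c=snap('scene','s7')
a=cv2.imread('pics/s7.png');cv2.imwrite('pics/m7.png',cv2.resize(a[30:190,220:380],(640,600)))
go(hk(.11,.2147),-15)"
```

```text
t 17.1 pos [0.5549 0.2242 0.2514] yaw -15.04 F [-0.42 -0.55 -1.53] gap 0.0281 D [ 1.1  1.1 36.7] R [ 0.  0. -0.] q [ 0.21  0.28 -0.78  1.52  0.2   1.42 -2.41]
```

View pics/m7.png

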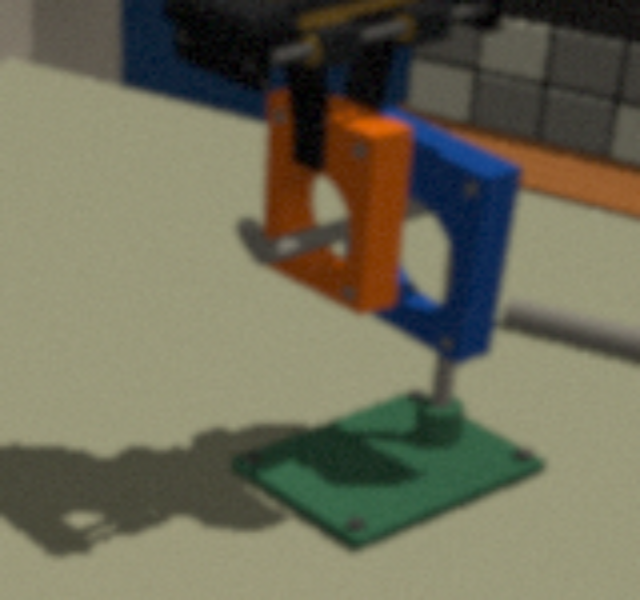

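The arm passes through orange's hole. Lower.

Call:
jog_arm:
  targets:
    - {"fingers": -1,"dx": 1,"dy": 0,"dz": 10,"rx": 0,"ry": 0,"rz": 0}
    - {"fingers": -1,"dx": 1,"dy": 0,"dz": 20,"rx": 0,"ry": 0,"rz": 0}
    - {"fingers": -1,"dx": 1,"dy": 0,"dz": 29,"rx": 0,"ry": 0,"rz": 0}
    - {"fingers": -1,"dx": 1,"dy": 0,"dz": 33,"rx": 0,"ry": 0,"rz": 0}
    - {"fingers": -1,"dx": 1,"dy": 0,"dz": 35,"rx": 0,"ry": 0,"rz": 0}
    - {"fingers": -1,"dx": 1,"dy": 0,"dz": 36,"rx": 0,"ry": 0,"rz": 0}
    - {"fingers": -1,"dx": 1,"dy": 0,"dz": 37,"rx": 0,"ry": 0,"rz": 0}
    - {"fingers": -1,"dx": 1,"dy": 0,"dz": 38,"rx": 0,"ry": 0,"rz": 0}
    - {"fingers": -1,"dx": 1,"dy": 0,"dz": 38,"rx": 0,"ry": 0,"rz": 0}
    - {"fingers": -1,"dx": 1,"dy": 0,"dz": 38,"rx": 0,"ry": 0,"rz": 0}

```text
time: 18.35
tool_pos: [0.556, 0.2244, 0.2145]
orientation: [-0.0, 0.991, -0.131, 0.0]
force: [-2.3, -1.3, 6.1]
finger_gap: 0.0277
```

```bash
python3 -c "
from h import *
go(hk(.11,.2147),-15)"
```

```text
t 18.35 pos [0.556  0.2244 0.2145] yaw -15.02 F [-2.33 -1.32  6.09] gap 0.0277 D [ 0.1  1.6 -0.2] R [-0.  -0.1 -0. ] q [ 0.21  0.3  -0.77  1.57  0.22  1.35 -2.42]
```

Call:
jog_arm:
  targets:
    - {"fingers": -1,"dx": 0,"dy": 0,"dz": -0.7,"rx": 0,"ry": 0,"rz": 0}
    - {"fingers": -1,"dx": 0,"dy": 0,"dz": -0.7,"rx": 0,"ry": 0,"rz": 0}
    - {"fingers": -0.3,"dx": 0,"dy": 0,"dz": -0.7,"rx": 0,"ry": 0,"rz": 0}
    - {"fingers": 0,"dx": 0,"dy": 0,"dz": -0.7,"rx": 0,"ry": 0,"rz": 0}
    - {"fingers": 0.1,"dx": 0,"dy": 0,"dz": -0.7,"rx": 0,"ry": 0,"rz": 0}
    - {"fingers": 0.1,"dx": 0,"dy": 0,"dz": -0.7,"rx": 0,"ry": 0,"rz": 0}
    - {"fingers": 0.1,"dx": 0,"dy": 0,"dz": -0.7,"rx": 0,"ry": 0,"rz": 0}
    - {"fingers": 0.1,"dx": 0,"dy": 0,"dz": -0.7,"rx": 0,"ry": 0,"rz": 0}
    - {"fingers": 0.1,"dx": 0,"dy": 0,"dz": -0.7,"rx": 0,"ry": 0,"rz": 0}
    - {"fingers": 0.1,"dx": 0,"dy": 0,"dz": -0.7,"rx": 0,"ry": 0,"rz": 0}

```text
time: 19.6
tool_pos: [0.5558, 0.2242, 0.2142]
orientation: [0.0, 0.991, -0.131, -0.0]
force: [0.2, -0.2, 0.0]
finger_gap: 0.0479
```

```bash
python3 -c "
from h import *
c=snap('scene','s8');snap('wrist','w8')
a=cv2.imread('pics/s8.png');b=cv2.imread('pics/w8.png');cv2.imwrite('pics/m8.png',np.hstack([cv2.resize(a[20:220,200:420],(400,364)),cv2.resize(b,(400,364))]))
go(hk(.11,.32),-15)"
```

```text
t 19.7 pos [0.5558 0.2242 0.2142] yaw -15.03 F [-0.34  0.59  0.09] gap 0.0477 D [   0.3    1.5 -105.8] R [ 0. -0. -0.] q [ 0.21  0.3  -0.77  1.57  0.21  1.35 -2.42]
```

View pics/m8.png

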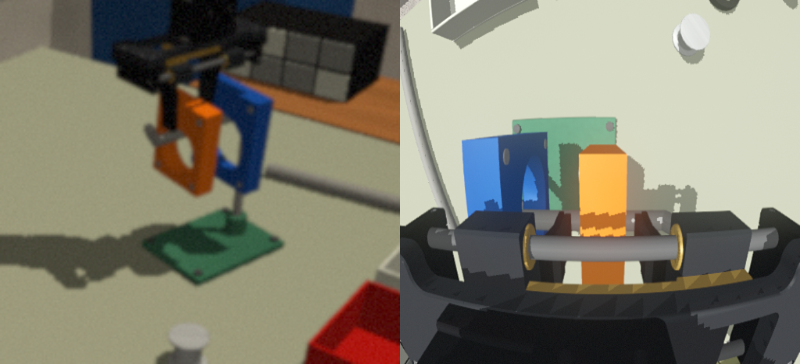

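Orange hangs upright between the open fingers. Retract up, then away.

Call:
jog_arm:
  targets:
    - {"fingers": 0.1,"dx": 0,"dy": 0,"dz": -15,"rx": 0,"ry": 0,"rz": 0}
    - {"fingers": 0.1,"dx": 0,"dy": 0,"dz": -40,"rx": 0,"ry": 0,"rz": 0}
    - {"fingers": 0.1,"dx": 0,"dy": 0,"dz": -70,"rx": 0,"ry": 0,"rz": 0}
    - {"fingers": 0.1,"dx": 0,"dy": 10,"dz": -100,"rx": 0,"ry": 0,"rz": 0}
    - {"fingers": 0.1,"dx": 0,"dy": 50,"dz": -105,"rx": 0,"ry": 0,"rz": 0}
    - {"fingers": 0.1,"dx": 0,"dy": 95,"dz": -105,"rx": 0,"ry": 0,"rz": 0}
    - {"fingers": 0.1,"dx": 0,"dy": 140,"dz": -105,"rx": 0,"ry": 0,"rz": 0}
    - {"fingers": 0.1,"dx": 0,"dy": 180,"dz": -105,"rx": 0,"ry": 0,"rz": 0}
    - {"fingers": 0.1,"dx": 0,"dy": 220,"dz": -105,"rx": 0,"ry": 0,"rz": 0}
    - {"fingers": 0.1,"dx": 0,"dy": 250,"dz": -105,"rx": 0,"ry": 0,"rz": 0}

```text
time: 20.95
tool_pos: [0.4907, -0.0189, 0.3206]
orientation: [0.0, 0.991, -0.131, 0.001]
force: [0.0, 0.5, -0.3]
finger_gap: 0.0481
```

Call:
jog_arm:
  targets:
    - {"fingers": 0.1,"dx": 0,"dy": 25,"dz": 0,"rx": 0,"ry": 0,"rz": 0}
    - {"fingers": 0.1,"dx": 0,"dy": 50,"dz": 0,"rx": 0,"ry": 0,"rz": 0}
    - {"fingers": 0.1,"dx": 0,"dy": 60,"dz": 0,"rx": 0,"ry": 0,"rz": 0}
    - {"fingers": 0.1,"dx": 0,"dy": 60,"dz": 0,"rx": 0,"ry": 0,"rz": 0}
    - {"fingers": 0.1,"dx": 0,"dy": 60,"dz": 0,"rx": 0,"ry": 0,"rz": 0}
    - {"fingers": 0.1,"dx": 0,"dy": 60,"dz": 0,"rx": 0,"ry": 0,"rz": 0}
    - {"fingers": 0.1,"dx": 0,"dy": 60,"dz": 0,"rx": 0,"ry": 0,"rz": 0}
    - {"fingers": 0.1,"dx": 0,"dy": 60,"dz": 0,"rx": 0,"ry": 0,"rz": 0}
    - {"fingers": 0.1,"dx": 0,"dy": 60,"dz": 0,"rx": 0,"ry": 0,"rz": 0}
    - {"fingers": 0.1,"dx": 0,"dy": 60,"dz": 0,"rx": 0,"ry": 0,"rz": 0}

```text
time: 22.2
tool_pos: [0.4755, -0.0751, 0.3192]
orientation: [0.0, 0.991, -0.131, -0.0]
force: [0.5, 0.4, -0.2]
finger_gap: 0.0478
```

```bash
python3 -c "
from h import *
c=snap('scene','s9');t=snap('top','t9')
a=cv2.imread('pics/s9.png');b=cv2.imread('pics/t9.png');cv2.imwrite('pics/m9.png',np.hstack([cv2.resize(a[40:190,240:380],(400,428)),cv2.resize(b[130:250,85:215],(400,370))[:370].copy() if 0 else cv2.resize(b[130:250,85:215],(400,428))]))
snap('scene','s10');d=cv2.absdiff(cv2.imread('pics/s10.png'),a)[40:190,240:380];print('motion',d.max(),d.mean())
s=arm.observe();print(s['time'],s['tool_pos'],s['force'])"
```

```text
motion 27 2.596761904761905
22.35 [ 0.47545921 -0.07519069  0.31923074] [ 0.08889537 -0.14541919 -0.97443802]
```

View pics/m9.png

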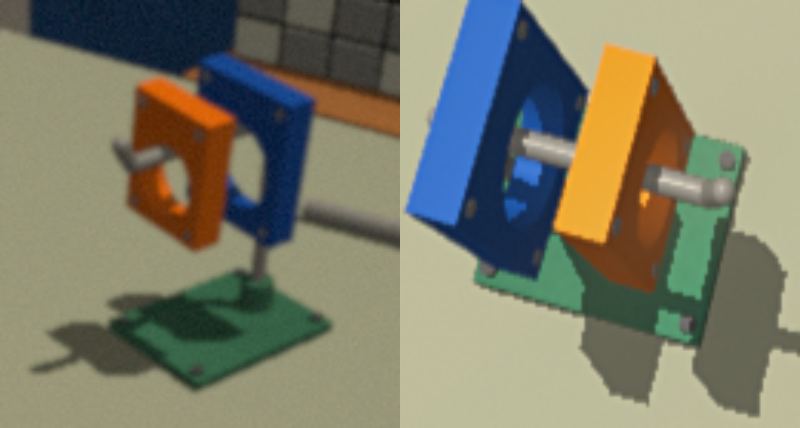

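View pics/s9.png

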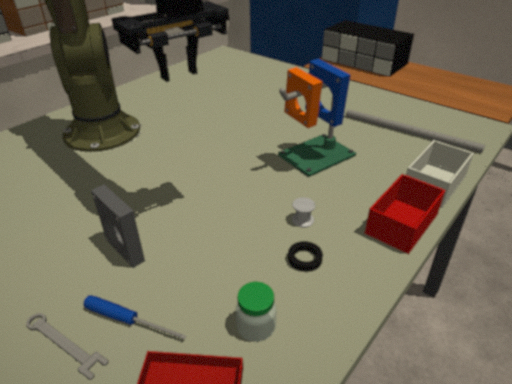

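Both collars hang upright, orange in front at scene (303,97) and blue behind it at (328,92). Grey is still at (118,225), and the differences between frames are only image noise.

```bash
python3 -c "
from workcell import arm
print(arm.close_job())"
```

```text
the job is handed in; nothing more can be done
None
```

I hung the blue collar first, then the orange one in front of it, and handed the job in at about 22.4 s of the 64 s allowed. The hand-in gives no verdict.

- **Hanging:** by the gripper positions at release, blue hangs about 30 mm and orange about 110 mm along the arm from the post. The final scene and top pictures show both hanging upright by their holes.
- **Stillness:** two consecutive scene pictures showed no visible movement.
- **Robot:** it ended clear of everything, with only noise-level force (about 1 N) on the tool.
- **Grey collar:** it stands where it did at the start in the scene view.

No check failed or disagreed. I did not re-measure the collars' final positions in the pictures.

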